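# Close the bench caliper on a ceramic block

## Robot

A 6-joint arm with a two-finger parallel gripper is mounted at the origin on a cart in front of the work surface, level with it; the furniture and walls round the work are solid. World frame = base frame: x ahead of the robot, y to its left, z up, the work surface at z = 0. Lengths are in m, angles in rad, forces in N, time in s.
With the tool pointing down it reaches from about 0.35 to 0.975 m from the base axis. Payload 4.9 kg.
Tool frame: the origin (TCP) lies at the very end of the fingers, on their centre line; the grasp point (between the pads) lies 19 mm behind it; z points along the fingers, y is the line along which they close (so a half turn about z gives the same grasp; the last joint's range is limited). The gripper opens to 85 mm and grips with 20 to 120 N. Pads are 22 mm wide; open, the fingers measure 114 mm over their backs; the gripper's body (76 mm by 85 mm) begins 54 mm behind the grasp point. The pads swing forward as they close: fully open they stand 13 mm farther back than shut.
Start: joints at [-1.352, 0.053, 1.613, -0, 1.476, -0.119], TCP at [0.207, -0.59, 0.231] pointing down, gripper open.
Joint ranges: [-3.01, 3.01], [-1.01, 2.22], [0.06, 2.58], [-1.02, 4.17], [0.09, 2.62], [-3.14, 3.14]. Speed limits (rad/s): [2.57, 2.57, 3.14, 3.14, 3.14, 3.14].

## Interface

Orientations are given as a rotation vector (axis times angle).
In Python, from station import ctrl gives the robot as it stands.
- The arm moves only by the shell command python3 -m crank 'ROWS' [OPENING] [FORCE]. ROWS is text: rows parted by semicolons, each of 4 numbers parted by spaces: the shift along the world's x, y, z in units of 0.5 m (1.0 is 0.5 m), then the turn about the world's z in units of 90 degrees (1.0 is 90 degrees). In form: x y z turn; .... A call has exactly 5 rows; each row shifts and turns the commanded pose from where the row before left it; what a row does not reach is not made up. A row lasts 1/12 s, in which the tool goes at most 41.7 mm and 7.16 degrees, less where a joint would pass 70% of its speed; a pose out of reach is approached as far as the arm can. A call with a number of a shift or a turn outside -1 to 1 is refused whole. A call with a gripper value outside its range is refused whole. OPENING is the opening in per cent of the stroke, from 0 (shut) to 100 (fully open), set as the call begins (- or left out, the last holds). The fingers move at their own pace and stop on an object; FORCE is the grip in N (left out, the last holds). Time passes only in rows, so rows that do not move let the fingers close, or fill a call up. It gives the time, the measured TCP pose, the force, the opening and the grip force at its end, in the units of the state.
- ctrl.get_obs(): the state, without advancing time (a new reading comes with each control period).
- ctrl.get_image(name): name is "scene" or "top" or "wrist"; returns (picture, depth): 400x640x3 uint8, red, green, blue; 400x640 float32, m along the optical axis (not along the pixel's ray), 0 where there is no reading.
- ctrl.get_calibration(name): a dict with "fx", "fy", "cx", "cy" (pixels), "extrinsics" (4x4, takes a point from world to camera coordinates). Camera axes: x right, y down, z forward; pixel columns grow to the right and rows downward; lengths in m; the calibration is good to about 2 mm. A picture is of the moment at which its call begins: read the wrist's pose just before it. get_calibration takes no time and is no camera call; for the wrist camera it gives the pose at the moment of the call.
- ctrl.finish_job(): hands the job in; it is judged then, once.
The state is a dict: "t": time; "q": joint angles; "dq": joint speeds; "effort": joint torques, N m; "tool_pos": TCP position; "tool_rot": TCP orientation; "contact_force": force on the tool from outside, world axes, zero at the start; "wrist_torque": the same for the moment, N m; "opening": finger opening in m; "grip_force": force on a finger pad.
Only numpy, scipy, OpenCV 4.12 (cv2) and the standard library are available. Lean on these libraries where they do the work, as an engineer would, in place of code of your own. Each camera call takes 0.05 s, during which the arm holds its last target. There are 200 camera calls.

## Task

Gauge the ceramic block (the squared one with the steel stub on top) in the bench caliper: stand it stub up on the two rails, let go of it clear of the jaw, centred across the rails and with its short side along them. Then slide the moving jaw up by its lug until the jaw presses the block lightly but firmly home against the anvil, and leave it so. Never squeeze the block hard or tilt the jaw, and leave the rod and the tube where they stand.

Things in the scene. Friction and masses are not known exactly. Their poses are not given: they have to be found in the camera images.
- caliper: Bench caliper bolted down: grey foot plate 260 x 64 x 10 mm under two parallel steel rails. Origin: centre of the foot's underside. x runs along the rails in the closing direction, from moving jaw to anvil; z up.
- bed (a point): Point midway between the rail tops at caliper x = 40 mm, 30 mm above the worktop; axes as the caliper's. The block is to stand on the two flat rail tops here or near. Rails: 12 mm wide each, 40 mm over both, 16 mm slot between, all along the foot.
- post (a point): Centre of the inner (-x) face of the grey anvil post, caliper x = 101 mm, 41 mm above the worktop. Post: 46 mm wide, 64 mm high. From this point a steel anvil disc, 18 mm in diameter, is screwed out towards the jaw; how far differs each time and is not reported: its face is at caliper x = 80 to 93 mm.
- carriage (a joint): Travel of the moving carriage (m), 0 to 0.085, growing as it closes along caliper +x. The jaw face is at caliper x = -5 mm plus this. It stays where it is left: dry friction, about 5 N to slide it; left pressing on the block it keeps up to about 5 N.
- lug (a point): Centre of the rear (-x) face of the carriage's dark upright lug, 54 mm above the worktop: push (or pinch) it to slide the jaw. The lug is 10 mm thick along x, 30 mm wide, 38 to 71 mm above the worktop; its rear face is 65 mm behind the jaw face. Nothing stands over the rails behind it. Axes as the caliper's.
- jaw: Moving jaw: steel plate 10 mm thick, 18 mm wide, 31 to 62 mm above the worktop, facing the anvil. It sits in the carriage on a springy pivot (the origin, below its face, 16 mm above the worktop): pressing the block it leans back, about 0.08 rad at 12 N, and it tilts if pushed by its top. z is up when straight.
- block_center (a point): Centre of the ceramic block (half-way up), 18 mm (its x) x 26 mm (its y) x 22 mm high, 35 g; on top a steel stub, 8 mm across and 8 mm high. It stands beside the rod and the tube, in any of three places. Gauge its 18 mm side: its x along caliper x, either way round. 1 to 8 N of jaw on block is right, over 15 N too much.
- rod_center (a point): Centre of a plain ceramic rod standing upright, 16 mm in diameter, 36 mm high: leave alone.
- tube: Plain ceramic tube standing upright, 26 mm in outer diameter, 26 mm high; origin: centre of its underside. Leave alone.
Mind the look-alikes: they are no part of the job. What is shaped like the part that bears block_center but green is not meant.

How it is judged:
By the outcome, as a careful person would: the job done as asked, in the order asked, and still so for the second after the job is handed in, with the robot touching nothing.
It also fails if it takes over 58 s, if anything falls off the work surface, if the arm or the gripper's body presses on something with over 40 N, if the wrist force passes 120 N, or if a joint passes its speed limit or range.

## Working session

There is one attempt and no reset: what is moved stays moved. The work goes in short steps, Python scripts to look and compute and a shell command to move; the robot and the scene stay as the last step left them, time stands still between calls to the robot, and variables do not carry over. Pictures are saved under pics/ and viewed, at most 10 in all, crops included, and the job is handed in when it is done.

```bash
ls; mkdir -p pics; cat > h.py <<'E'
import numpy as np, cv2
from station import ctrl
def snap(n,tag):
    c=ctrl.get_calibration(n); im,d=ctrl.get_image(n)
    cv2.imwrite(f'pics/{tag}.png',im[:,:,::-1]); np.savez(f'pics/{tag}.npz',im=im,d=d,E=c['extrinsics'],k=[c['fx'],c['fy'],c['cx'],c['cy']])
def load(tag): return np.load(f'pics/{tag}.npz')
def ray(z,u,v,h):
    fx,fy,cx,cy=z['k'];E=z['E'];R=E[:3,:3];o=-R.T@E[:3,3]
    r=R.T@np.array([(u-cx)/fx,(v-cy)/fy,1]); return o+r*(h-o[2])/r[2]
def pts(z):
    fx,fy,cx,cy=z['k'];E=z['E'];d=z['d'];v,u=np.mgrid[:d.shape[0],:d.shape[1]]
    p=np.stack([(u-cx)/fx*d,(v-cy)/fy*d,d],-1)-E[:3,3]
    p=p@E[:3,:3]; p[d==0]=np.nan; return p
E
python3 -c "
from h import *
snap('top','top0');snap('scene','sc0')
a=cv2.imread('pics/top0.png');print(ctrl.get_obs())"
```

```text
pics
{'t': 0.1, 'q': array([-1.35198496e+00,  5.33031837e-02,  1.61413869e+00,  5.02732613e-05,
        1.47599002e+00, -1.19009079e-01]), 'dq': array([ 0.0009236 , -0.00154409, -0.00228694,  0.00071103, -0.00101235,
        0.00052617]), 'effort': array([-1.06982105e-03, -3.94898772e+01, -3.71366394e+01, -2.57369038e-04,
        3.84859362e-03,  2.09302634e-06]), 'tool_pos': array([ 0.2070325 , -0.58912961,  0.23018905]), 'tool_rot': array([-3.09507124e+00, -5.27810767e-01,  6.55598179e-05]), 'contact_force': array([-0.28322337, -0.28593439, -0.34565431]), 'wrist_torque': array([-0.00967276,  0.028984  ,  0.03229033]), 'grip_force': 0.0, 'opening': 0.08556703254512592}
```

View pics/top0.png

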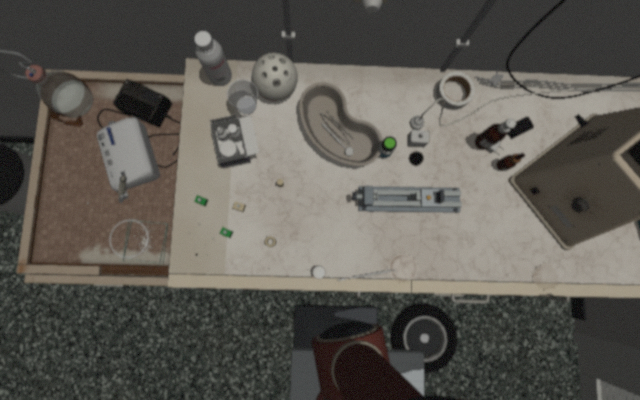

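View pics/sc0.png

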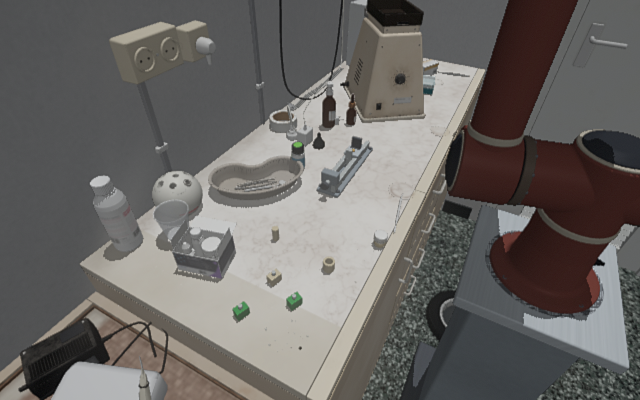

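Candidates in the top view: cream squared part (238,207), rod (279,183), tube (270,241), and green look-alikes (201,200) and (226,232). By the description I choose (238,207), and I'll check it in a close crop.

```bash
python3 -c "
from h import *
z=load('top0')
for n,u,v,h in [('block',238,207,.022),('rod',279,183,.036),('tube',270,241,.026),('g1',201,200,.02),('g2',226,232,.02),('calL',360,200,.05),('calR',460,200,.05)]: print(n,ray(z,u,v,h).round(3))
a=cv2.imread('pics/sc0.png')[215:330,220:360];b=cv2.imread('pics/top0.png')[175:225,335:475]
a=cv2.resize(a,None,fx=4,fy=4,interpolation=2)[:,:];b=cv2.resize(b,(560,200),interpolation=2)
cv2.imwrite('pics/c1.png',np.vstack([a[:390],b]))
"
```

```text
block [0.486 0.302 0.022]
rod [0.546 0.203 0.036]
tube [0.405 0.22  0.026]
g1 [0.501 0.393 0.02 ]
g2 [0.424 0.327 0.02 ]
calL [0.508 0.006 0.05 ]
calR [ 0.516 -0.238  0.05 ]
```

View pics/c1.png

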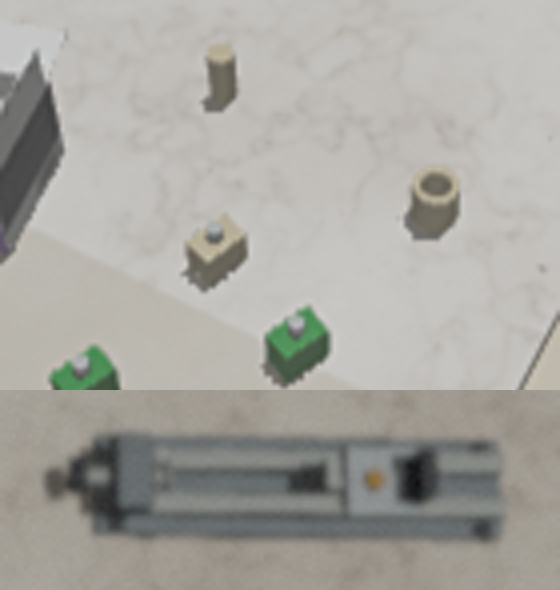

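The crop shows the cream block with a steel stub at (215,240), standing between the rod and the tube. The green ones are decoys. On the caliper the post is at the left (+y) and the lug at the right, so closing runs along about +y. I'll move over the caliper first and look from the wrist.

```bash
R='0.033 0.063 0.01 0'
python3 -m crank '0.033 0.063 0.01 0;0.033 0.063 0.01 0;0.033 0.063 0.01 0;0.033 0.063 0.01 0;0.033 0.063 0.01 0' 100 20
python3 -m crank '0.033 0.063 0.01 0;0.033 0.063 0.01 0;0.033 0.063 0.01 0;0.033 0.063 0.01 0;0.033 0.063 0.01 0'
python3 -m crank '0.033 0.063 0.01 0;0.033 0.063 0.01 0;0.033 0.063 0.01 0;0.033 0.063 0.01 0;0 0 0 0'
python3 -m crank '0 0 0 0;0 0 0 0;0 0 0 0;0 0 0 0;0 0 0 0'
python3 -c "
from h import *
snap('wrist','w1');z=load('w1');E=z['E'];print(-E[:3,:3].T@E[:3,3],E[2,:3],ctrl.get_obs()['tool_pos'])"
```

```text
t: 0.52
tool_pos: [0.2899, -0.4304, 0.2558]
tool_rot: [-3.096, -0.527, 0.0]
contact_force: [0.7, 0.3, 0.1]
opening: 0.0857
grip_force: 0.0
t: 0.93
tool_pos: [0.3724, -0.2729, 0.2811]
tool_rot: [-3.097, -0.527, 0.0]
contact_force: [0.6, -0.9, 0.1]
opening: 0.0852
grip_force: 0.0
t: 1.35
tool_pos: [0.44, -0.1442, 0.3022]
tool_rot: [-3.094, -0.539, -0.004]
contact_force: [-0.1, -0.7, -0.1]
opening: 0.0856
grip_force: 0.0
t: 1.77
tool_pos: [0.4376, -0.1497, 0.301]
tool_rot: [-3.097, -0.525, 0.001]
contact_force: [1.0, -0.1, 1.2]
opening: 0.0855
grip_force: 0.0
[ 0.5110384  -0.12373685  0.44421441] [-0.28622932 -0.09870074 -0.95306397] [ 0.43770843 -0.14954784  0.30105284]
```

View pics/w1.png

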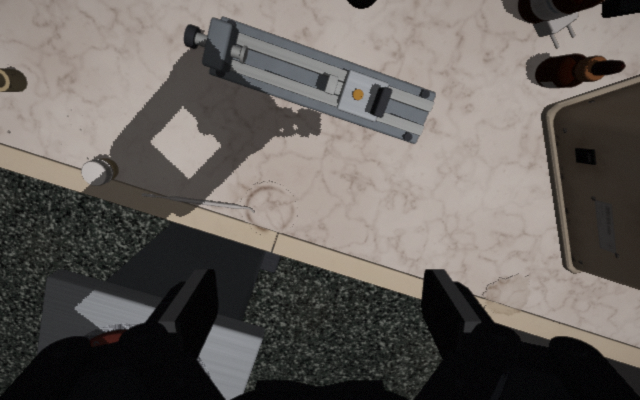

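The wrist view shows the whole caliper: post at (220,45), anvil disc at (238,52), jaw at (327,82), lug at (380,98). I'll measure it from depth.

```bash
cat > cal.py <<'E'
from h import *
z=load('w1');p=pts(z);im=z['im']
m=np.zeros((400,640),np.uint8);cv2.fillPoly(m,[np.array([[180,5],[450,85],[425,150],[180,75]])],1)
q=p[(m>0)&np.isfinite(p[...,2])]
b=q[(q[:,2]>.006)]
def rect(s): return cv2.minAreaRect((s[:,:2]*1000).astype(np.float32))
foot=q[(q[:,2]>.006)&(q[:,2]<.014)];rail=q[(q[:,2]>.026)&(q[:,2]<.033)]
print('table z',np.nanmedian(q[abs(q[:,2])<.006][:,2]),'rail z',np.median(rail[:,2]))
R=rect(np.vstack([foot,rail]));print('foot',R);print('rail',rect(rail))
# axis
(cx,cy),(w,h),a=R; a=np.radians(a if w>h else a+90); ax=np.array([np.cos(a),np.sin(a)]); ax*=np.sign(ax[1]); n=np.array([-ax[1],ax[0]])
c=np.array([cx,cy])/1000
print('axis deg',np.degrees(np.arctan2(ax[1],ax[0])),'origin',c)
X=(b[:,:2]-c)@ax*1000;Y=(b[:,:2]-c)@n*1000;Z=b[:,2]*1000
for lo,hi,x0,x1 in [(8,12,-140,140),(28,32,-140,110),(36,45,-140,100),(45,66,-40,60),(60,75,-120,-20),(50,58,70,100),(58,70,60,140),(33,60,70,99)]:
    k=(Z>lo)&(Z<hi)&(X>x0)&(X<x1)
    if k.sum(): print((lo,hi,x0,x1),k.sum(),'X',np.percentile(X[k],[0,3,50,97,100]).round(1),'Y',np.percentile(Y[k],[0,3,50,97,100]).round(1))
np.savez('pics/calpts.npz',X=X,Y=Y,Z=Z)
E
python3 cal.py
```

```text
table z 0.0004671321722792242 rail z 0.030658563809805764
foot ((522.492919921875, -124.52186584472656), (64.12705993652344, 260.18310546875), 0.8947747945785522)
rail ((522.5607299804688, -135.99415588378906), (40.75046157836914, 226.7593536376953), 0.8599315881729126)
axis deg 90.89477479457855 origin [ 0.52249292 -0.12452187]
(8, 12, -140, 140) 5231 X [-129.  -122.6   13.6  105.5  129.4] Y [-31.9 -30.7   0.3  30.9  32. ]
(28, 32, -140, 110) 3503 X [-124.9 -118.8   15.8   96.8  101.9] Y [-20.3 -19.2  -4.4  19.4  20.5]
(36, 45, -140, 100) 1555 X [-67.6 -62.8 -40.6  87.1  99.7] Y [-22.  -20.6  -0.3  20.7  22. ]
(45, 66, -40, 60) 179 X [-12.8 -12.6  -7.9  -3.3  -3.1] Y [-8.9 -8.3 -0.   8.5  9. ]
(60, 75, -120, -20) 338 X [-68.  -67.4 -62.  -58.  -57.7] Y [-14.8 -13.7  -0.2  13.9  14.9]
(50, 58, 70, 100) 24 X [87.2 87.3 89.  90.6 90.6] Y [-3.9 -3.7 -0.1  3.5  4.1]
(58, 70, 60, 140) 1154 X [100.8 101.2 111.  121.7 123.3] Y [-22.9 -21.2  -0.5  21.3  23. ]
(33, 60, 70, 99) 200 X [86.8 87.  90.1 98.5 98.9] Y [-8.7 -7.2  0.1  7.7  9. ]
```

Caliper found: origin (0.5225, -0.1245), axis at 90.9°, jaw face at about -3 mm, anvil face at about 87 mm. Next, over the block.

```bash

python3 -m crank '0.007 0.075 -0.008 0;0.007 0.075 -0.008 0;0.007 0.075 -0.008 0;0.007 0.075 -0.008 0;0.007 0.075 -0.008 0' >/dev/null
python3 -m crank '0.007 0.075 -0.008 0;0.007 0.075 -0.008 0;0.007 0.075 -0.008 0;0.007 0.075 -0.008 0;0.007 0.075 -0.008 0' >/dev/null
python3 -m crank '0.007 0.075 -0.008 0;0.007 0.075 -0.008 0;0 0 0 0;0 0 0 0;0 0 0 0'
python3 -c "
from h import *
snap('wrist','w2');z=load('w2');p=pts(z);P=p
o=ctrl.get_obs();print(o['tool_pos'],o['tool_rot'],o['q'])
m=(np.hypot(P[...,0]-.486,P[...,1]-.302)<.03)&(P[...,2]>.004)&(P[...,2]<.04)
q=P[m];print(len(q),q[:,2].max())
top=q[(q[:,2]>.018)&(q[:,2]<.026)];print(np.median(top[:,2]),cv2.minAreaRect((top[:,:2]*1e3).astype(np.float32)),cv2.minAreaRect((q[:,:2]*1e3).astype(np.float32)))
st=q[q[:,2]>.027];print('stub',len(st),st.mean(0),st.min(0),st.max(0))
for n,x,y in [('rod',.546,.203),('tube',.405,.22),('g2',.424,.327)]:
  k=(np.hypot(P[...,0]-x,P[...,1]-y)<.03)&(P[...,2]>.015)&(P[...,2]<.05); print(n,P[k].min(0).round(3) if k.any() else '',P[k].max(0).round(3) if k.any() else '')
"
```

```text
t: 3.07
tool_pos: [0.4803, 0.3007, 0.2531]
tool_rot: [3.096, 0.527, -0.001]
contact_force: [0.1, 0.1, 0.2]
opening: 0.0854
grip_force: 0.0
[0.48043712 0.30025868 0.25339325] [3.09686736e+00 5.25891111e-01 5.43568809e-05] [ 4.27423725e-01 -9.85200916e-02  1.72490647e+00 -3.87242295e-04
  1.51527301e+00  1.66182300e+00]
468 0.0318339626228709
0.022473071253456104 ((489.9804992675781, 301.5870056152344), (25.97210121154785, 18.094684600830078), 73.45027160644531) ((490.02880859375, 301.6056823730469), (25.968473434448242, 18.116409301757812), 73.13195037841797)
stub 47 [0.4901536  0.30162191 0.03035781] [0.48622994 0.29788061 0.02808289] [0.49359261 0.30525202 0.03183396]
rod [0.543 0.195 0.015] [0.559 0.21  0.039]
tube [0.393 0.208 0.015] [0.419 0.233 0.028]
g2 [0.413 0.314 0.015] [0.438 0.344 0.034]
```

View pics/w2.png

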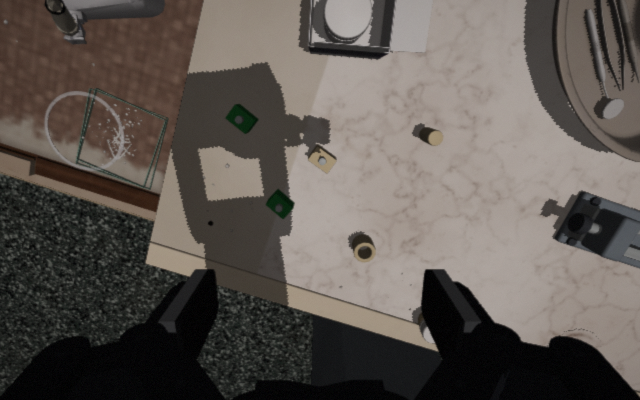

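The wrist view shows the cream block with its stub at (322,158), the rod at (430,135), the tube at (363,250), and green decoys at (241,118) and (280,204). Block centre is (0.490, 0.3016), with its 26 mm side at 73.3°. I'll turn by -36° and descend.

```bash

python3 -m crank '0.003 0 -0.06 -0.067;0.003 0 -0.06 -0.067;0.003 0.001 -0.06 -0.067;0.003 0.001 -0.06 -0.067;0.003 0.001 -0.06 -0.067' 65 20 >/dev/null
python3 -m crank '0.004 0 -0.06 -0.065;0 0 -0.04 0;0 0 0 0;0 0 0 0;0 0 0 0'
python3 -c "
from h import *
snap('wrist','w3')
cv2.imwrite('pics/w3c.png',cv2.imread('pics/w3.png')[0:400,100:540])
o=ctrl.get_obs();print(o['tool_pos'],o['tool_rot'])"
```

```text
t: 3.95
tool_pos: [0.4911, 0.3025, 0.0554]
tool_rot: [-3.107, 0.456, -0.004]
contact_force: [0.8, -0.2, 1.1]
opening: 0.0555
grip_force: 0.0
[0.49149856 0.30295754 0.05602977] [-3.10599689  0.45571006 -0.00582181]
```

View pics/w3c.png

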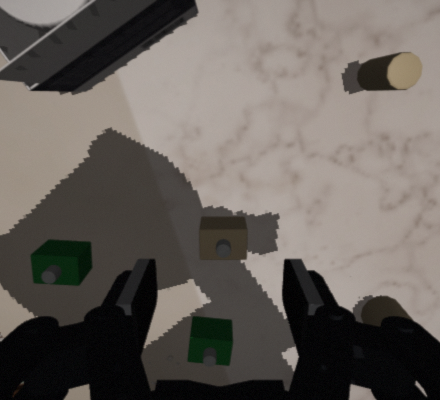

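The crop shows the block at (223,238), midway between the fingers and squared to them. I'll descend and grip.

```bash

python3 -m crank '-0.003 -0.002 -0.025 0;0 0 -0.025 0;0 0 -0.025 0;0 0 -0.02 0;0 0 -0.01 0' 
python3 -m crank '0 0 0 0;0 0 0 0;0 0 0 0;0 0 0 0;0 0 0 0' 5 25
python3 -m crank '0 0 0 0;0 0 0 0;0 0 0 0;0 0 0 0;0 0 0 0'
```

```text
t: 4.42
tool_pos: [0.4864, 0.3011, -0.002]
tool_rot: [3.106, -0.454, -0.005]
contact_force: [-0.4, -0.1, 0.3]
opening: 0.0555
grip_force: 0.0
t: 4.83
tool_pos: [0.4886, 0.3021, 0.0015]
tool_rot: [-3.108, 0.455, -0.002]
contact_force: [-0.1, 0.4, 0.1]
opening: 0.0251
grip_force: 28.3
t: 5.25
tool_pos: [0.4882, 0.3018, 0.0009]
tool_rot: [-3.108, 0.455, -0.0]
contact_force: [0.3, 0.1, -0.1]
opening: 0.0255
grip_force: 28.3
```

```bash

python3 -m crank '0 0 0.05 0;0 0 0.07 0;0 0 0.08 0;0.004 -0.048 0 0.075;0.004 -0.048 0 0.075' 
python3 -m crank '0.004 -0.048 0 0.075;0.004 -0.048 0 0.075;0.004 -0.048 0 0.075;0.004 -0.048 0 0.075;0.004 -0.048 0 0.075' >/dev/null
python3 -m crank '0.004 -0.048 0 0.075;0.004 -0.048 0 0.075;0.004 -0.048 0 0.075;0.004 -0.048 0 0.075;0.004 -0.048 0 0.075' >/dev/null
python3 -m crank '0.004 -0.048 0 0.075;0.004 -0.048 0 0.075;0.004 -0.048 0 0.075;0.004 -0.045 0 0.071;0 0 0 0' 
python3 -m crank '0 0 0 0;0 0 0 0;0 0 0 0;0 0 0 0;0 0 0 0'
python3 -c "
from h import *
snap('wrist','w4');z=load('w4');P=pts(z)
o=ctrl.get_obs();r=o['tool_rot'];t=o['tool_pos'];print(t,r,'tool y deg',(2*np.degrees(np.arctan2(r[1],r[0]))-90)%180,o['q'])
c=np.array([.5225,-.1245]);a=np.radians(90.9);ax=np.array([np.cos(a),np.sin(a)]);n=np.array([-ax[1],ax[0]])
print('tcp cal x,y',(t[:2]-c)@ax*1e3,(t[:2]-c)@n*1e3)
X=(P[...,:2]-c)@ax*1e3;Y=(P[...,:2]-c)@n*1e3;Z=P[...,2]*1e3
hs=z['im'].astype(int);cream=(hs[...,0]-hs[...,2]>25)
k=(abs(X-45)<25)&(abs(Y)<20)&(Z>85)&cream
if k.any():
  s=np.stack([X[k],Y[k],Z[k]],1);print(len(s),np.percentile(s,[2,50,98],0)); tp=s[s[:,2]>np.percentile(s[:,2],98)-4];print(cv2.minAreaRect(tp[:,:2].astype(np.float32)))
"
```

```text
t: 5.67
tool_pos: [0.4946, 0.255, 0.1052]
tool_rot: [-3.138, 0.074, -0.012]
contact_force: [-1.3, -0.9, -0.7]
opening: 0.0256
grip_force: 28.3
t: 6.92
tool_pos: [0.5205, -0.0839, 0.1012]
tool_rot: [2.201, 2.239, -0.001]
contact_force: [0.3, -0.6, -0.2]
opening: 0.0253
grip_force: 28.3
t: 7.33
tool_pos: [0.5201, -0.0798, 0.1007]
tool_rot: [-2.201, -2.241, -0.0]
contact_force: [-0.0, -0.0, -0.2]
opening: 0.0251
grip_force: 28.3
[ 0.52007232 -0.07995235  0.1007525 ] [-2.20108094e+00 -2.24145881e+00  5.22484898e-06] tool y deg 1.0414842154948474 [-2.94052865e-01 -6.47651264e-02  1.95657764e+00  5.20816845e-05
  1.24988172e+00 -3.12246625e-01]
tcp cal x,y 44.58028271748043 1.7276603127900656
```

View pics/w4.png

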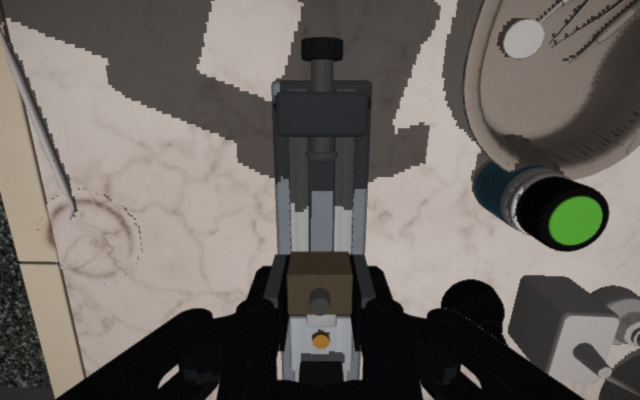

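The view shows the block at (320,280) in the fingers, square to the rails, with the anvil ahead at (320,140). I'll compare block and rail centres in this same view.

```bash
python3 -c "
from h import *
z=load('w4');P=pts(z)
c=np.array([.5225,-.1245]);a=np.radians(90.9);ax=np.array([np.cos(a),np.sin(a)]);n=np.array([-ax[1],ax[0]])
X=(P[...,:2]-c)@ax*1e3;Y=(P[...,:2]-c)@n*1e3;Z=P[...,2]*1e3
for nm,k in [('rail',(abs(Z-30.5)<2.5)&(X>70)&(X<100)&(abs(Y)<28)),('post',(Z>60)&(Z<68)&(X>98)&(X<126)&(abs(Y)<40)),('foot',(abs(Z-10)<2.5)&(X>70)&(X<130)&(abs(Y)<40))]:
  print(nm,k.sum(),np.percentile(Y[k],[0,1,99,100]).round(1),cv2.minAreaRect(np.stack([X[k],Y[k]],1).astype(np.float32)))
v,u=np.mgrid[:400,:640]
im=z['im'].astype(int)
br=(im[...,0]-im[...,2]>12)&(u>270)&(u<370)&(v>245)&(v<320)
for h0,h1 in [(100,112),(112,124),(124,140)]:
  k=br&(Z>h0)&(Z<h1)
  if k.sum()>20: print(h0,k.sum(),'X',np.percentile(X[k],[0,2,98,100]).round(1),'Y',np.percentile(Y[k],[0,2,98,100]).round(1),'Zmax',Z[k].max().round(1))
k=br&(Z>118);print(cv2.minAreaRect(np.stack([X[k],Y[k]],1).astype(np.float32)))
"
```

```text
rail 1736 [-20.1 -19.5  20.1  20.7] ((83.75082397460938, 0.3042755126953125), (27.491849899291992, 40.742469787597656), 0.06694908440113068)
post 4081 [-22.7 -21.8  22.6  23.4] ((112.1783447265625, 0.3362693786621094), (21.46347999572754, 46.1280517578125), 0.0743272602558136)
foot 2445 [-31.7 -31.3  31.9  32.2] ((99.86880493164062, 0.2902336120605469), (63.92157745361328, 59.598262786865234), 89.96379852294922)
100 565 X [55.  55.3 56.4 56.7] Y [-10.7 -10.1  13.4  14. ] Zmax 112.0
112 2785 X [38.1 39.  56.3 56.8] Y [-17.8 -10.6  13.8  14.2] Zmax 124.0
((47.37629699707031, 1.5629386901855469), (18.592666625976562, 25.364395141601562), 0.1735464185476303)
```

```bash

python3 -m crank '0.003 0 -0.03 0;0 0 -0.04 0;0 0 -0.03 0;0 0 -0.015 0;0 0 -0.01 0' 
python3 -m crank '0 0 -0.004 0;0 0 -0.003 0;0 0 -0.002 0;0 0 0 0;0 0 0 0'
python3 -m crank '0 0 -0.002 0;0 0 0 0;0 0 -0.002 0;0 0 0 0;0 0 0 0'
```

```text
t: 7.8
tool_pos: [0.5209, -0.0801, 0.037]
tool_rot: [-2.2, -2.24, 0.001]
contact_force: [0.3, 1.1, -0.1]
opening: 0.0252
grip_force: 28.3
t: 8.22
tool_pos: [0.5222, -0.0808, 0.0346]
tool_rot: [2.201, 2.24, 0.001]
contact_force: [-0.7, 0.8, 0.4]
opening: 0.0257
grip_force: 28.3
t: 8.63
tool_pos: [0.5215, -0.0807, 0.0317]
tool_rot: [-2.202, -2.241, 0.0]
contact_force: [0.0, 0.2, -1.2]
opening: 0.0253
grip_force: 28.3
```

```bash

python3 -m crank '0 0 -0.001 0;0 0 0 0;0 0 0 0;0 0 0 0;0 0 0 0'
python3 -m crank '0 0 -0.001 0;0 0 0 0;0 0 0 0;0 0 0 0;0 0 0 0'
python3 -m crank '0 0 -0.001 0;0 0 0 0;0 0 0 0;0 0 0 0;0 0 0 0'
```

```text
t: 9.05
tool_pos: [0.5216, -0.0807, 0.0313]
tool_rot: [2.202, 2.241, 0.0]
contact_force: [0.6, -0.6, 0.0]
opening: 0.0255
grip_force: 28.3
t: 9.47
tool_pos: [0.5216, -0.0807, 0.0308]
tool_rot: [-2.202, -2.241, 0.0]
contact_force: [0.4, -0.3, 0.1]
opening: 0.0254
grip_force: 28.4
t: 9.88
tool_pos: [0.5216, -0.0807, 0.0307]
tool_rot: [-2.202, -2.241, 0.0]
contact_force: [-2.9, -0.3, 5.7]
opening: 0.0252
grip_force: 29.0
```

Seated: the contact force rose to 5.7 N. I'll release, rise, and look.

```bash

python3 -m crank '0 0 0 0;0 0 0 0;0 0 0 0;0 0 0 0;0 0 0 0' 60
python3 -m crank '0 0 0.02 0;0 0 0.04 0;0 0 0.06 0;0 0 0.06 0;0 0 0.06 0'
python3 -m crank '0 -0.06 0 0;0 -0.06 0 0;0 -0.06 0 0;0 -0.06 0 0;0 0 0 0' 
python3 -m crank '0 0 0 0;0 0 0 0;0 0 0 0;0 0 0 0;0 0 0 0' 0
cat > look.py <<'E'
import sys
from h import *
tag=sys.argv[1];snap('wrist',tag);z=load(tag);P=pts(z)
o=ctrl.get_obs();t=o['tool_pos'];print(o['t'],t)
c=np.array([.5225,-.1245]);a=np.radians(90.9);ax=np.array([np.cos(a),np.sin(a)]);n=np.array([-ax[1],ax[0]])
print('tcp cal',(t[:2]-c)@ax*1e3,(t[:2]-c)@n*1e3)
X=(P[...,:2]-c)@ax*1e3;Y=(P[...,:2]-c)@n*1e3;Z=P[...,2]*1e3
im=z['im'].astype(int);cr=(im[...,0]-im[...,2]>14)
R=abs(Y)<25
for nm,k in [('rail',R&(abs(Z-30.5)<2)&(X>-130)&(X<101)),('block',R&cr&(abs(Z-52)<3)&(X>5)&(X<95)),('stub',R&(abs(Z-60)<2.5)&(abs(Y)<8)&(X>10)&(X<90)),('jawtop',R&(abs(Z-62)<2)&(X>-20)&(X<78)),('lugtop',R&(abs(Z-71)<2)&(X<40)&(X>-90)),('anvil',R&(Z>34)&(Z<52)&(X>77)&(X<98)&(abs(Y)<9)&~cr)]:
  if k.sum()>8: print(nm,k.sum(),'X',np.percentile(X[k],[1,99]).round(1),'Y',np.percentile(Y[k],[1,99]).round(1),cv2.minAreaRect(np.stack([X[k],Y[k]],1).astype(np.float32)))
E
python3 look.py w5
```

```text
t: 10.3
tool_pos: [0.5215, -0.0806, 0.0301]
tool_rot: [-2.202, -2.241, 0.0]
contact_force: [0.4, 0.1, 1.1]
opening: 0.0515
grip_force: 0.0
t: 10.72
tool_pos: [0.5214, -0.0806, 0.1521]
tool_rot: [2.202, 2.241, 0.0]
contact_force: [0.9, -0.7, 0.2]
opening: 0.0513
grip_force: 0.0
t: 11.13
tool_pos: [0.5217, -0.2051, 0.1517]
tool_rot: [2.204, 2.234, -0.002]
contact_force: [0.2, 0.6, 0.1]
opening: 0.0511
grip_force: 0.0
t: 11.55
tool_pos: [0.5217, -0.1997, 0.1503]
tool_rot: [-2.2, -2.242, -0.0]
contact_force: [-0.9, 0.1, -0.1]
opening: 0.0002
grip_force: 0.0
11.6 [ 0.52168583 -0.19986119  0.15035124]
tcp cal -75.33910029487586 1.9977935970967577
rail 5445 X [-122.    60.4] Y [-19.6  19.9] ((-31.61664581298828, 0.1405811309814453), (185.63772583007812, 40.661556243896484), 0.026036571711301804)
block 1104 X [37.4 54.6] Y [-12.5  12.6] ((46.00978469848633, -0.14580249786376953), (17.468931198120117, 25.58140754699707), 0.01692872680723667)
stub 157 X [42.1 49.6] Y [-3.7  3.4] ((45.76829528808594, -0.16060400009155273), (7.916383743286133, 7.144381999969482), 0.5683421492576599)
jawtop 597 X [-12.8  49. ] Y [-8.7  9.1] ((18.444419860839844, 0.15195465087890625), (17.90645408630371, 62.56505584716797), 89.89730834960938)
lugtop 643 X [-67.9 -57.7] Y [-14.4  14.5] ((-62.70014190673828, 0.3346853256225586), (29.68075180053711, 10.539308547973633), 89.24439239501953)
```

View pics/w5.png

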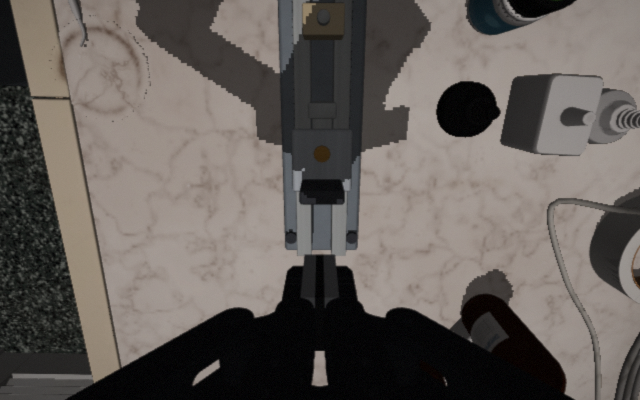

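Block stands at caliper (46, -0.15) mm, square, with the jaw at -3 mm: well placed and clear. In the picture the block is at (323,20), the jaw at (322,108) and the lug at (322,190). Now I'll bring the shut fingers down behind the lug.

```bash

python3 -m crank '0.004 -0.035 0 0;0 0 -0.03 0;0 0 -0.06 0;0 0 -0.06 0;0 0 -0.03 0' 
python3 -m crank '0 0 -0.02 0;0 0 -0.004 0;0 0 0 0;0 0 0 0;0 0 0 0'
python3 -m crank '0 0.006 0 0;0 0.006 0 0;0 0.006 0 0;0 0 0 0;0 0 0 0'
```

```text
t: 12.02
tool_pos: [0.5218, -0.2167, 0.0566]
tool_rot: [-2.198, -2.238, 0.002]
contact_force: [-0.3, 0.6, -1.1]
opening: -0.0003
grip_force: 0.0
t: 12.43
tool_pos: [0.5249, -0.2188, 0.0502]
tool_rot: [2.2, 2.239, 0.001]
contact_force: [-0.1, 0.2, 0.3]
opening: -0.0004
grip_force: 0.0
t: 12.85
tool_pos: [0.5237, -0.2089, 0.0484]
tool_rot: [2.201, 2.241, 0.0]
contact_force: [-0.1, -0.7, 0.3]
opening: 0.0001
grip_force: 0.0
```

```bash

python3 -m crank '0 0.004 0 0;0 0.004 0 0;0 0.004 0 0;0 0.004 0 0;0 0.004 0 0' 
python3 -m crank '0 0.005 0 0;0 0.005 0 0;0 0.005 0 0;-0.001 0.005 0 0;0 0.005 0 0'
python3 -m crank '0 0.005 0 0;0 0.005 0 0;0 0.005 0 0;0 0.005 0 0;0 0.005 0 0'
python3 -m crank '0 0.005 0 0;0 0.005 0 0;-0.001 0.005 0 0;0 0.005 0 0;0 0.005 0 0'
python3 -m crank '0 0.005 0 0;0 0.004 0 0;0 0.003 0 0;0 0 0 0;0 0 0 0'
python3 look.py w6
```

```text
t: 13.27
tool_pos: [0.5235, -0.2002, 0.0483]
tool_rot: [2.201, 2.24, -0.003]
contact_force: [-1.2, -5.6, -1.2]
opening: 0.0001
grip_force: 2.6
t: 13.68
tool_pos: [0.5233, -0.1877, 0.0483]
tool_rot: [2.2, 2.239, -0.002]
contact_force: [-0.0, -5.4, -2.3]
opening: 0.0001
grip_force: 2.6
t: 14.1
tool_pos: [0.5231, -0.1752, 0.0483]
tool_rot: [2.201, 2.239, -0.003]
contact_force: [-0.8, -5.2, -1.9]
opening: -0.0001
grip_force: 2.6
t: 14.52
tool_pos: [0.5229, -0.1627, 0.0483]
tool_rot: [2.2, 2.239, -0.002]
contact_force: [1.0, -5.6, -2.6]
opening: 0.0002
grip_force: 2.7
t: 14.93
tool_pos: [0.5228, -0.1564, 0.0483]
tool_rot: [2.201, 2.24, -0.001]
contact_force: [2.0, -5.6, -0.6]
opening: -0.0002
grip_force: 2.5
14.9833 [ 0.52282087 -0.15637654  0.04832134]
tcp cal -31.877648975400927 0.17986506140386269
rail 6520 X [-47.8  81.4] Y [-19.6  20.2] ((12.219810485839844, 0.3216209411621094), (40.870384216308594, 139.47555541992188), 89.92134094238281)
block 3127 X [44.8 62.3] Y [-12.7  12.4] ((53.63190841674805, -0.10705852508544922), (17.750240325927734, 25.725027084350586), 0.045278117060661316)
stub 1347 X [34.5 56.9] Y [-7.9  7.7] ((45.980804443359375, -0.020477294921875), (15.999740600585938, 23.0802001953125), 89.74256896972656)
jawtop 2045 X [-10.8  56.6] Y [-12.2  12.7] ((22.610443115234375, -0.10599803924560547), (29.714881896972656, 69.48786163330078), 89.34866333007812)
lugtop 2208 X [-24.8 -10.1] Y [-14.1  14.5] ((-17.333234786987305, 0.2768411636352539), (15.710926055908203, 29.87079620361328), 0.2059217095375061)
```

Sliding steadily at 5.5 N. The block is square at x = 53.6 mm, with about 24 mm left.

```bash

python3 -m crank '0 0.004 0 0;0 0.004 0 0;-0.001 0.004 0 0;0 0.004 0 0;0 0.004 0 0' 
python3 -m crank '0 0.004 0 0;0 0.004 0 0;0 0.003 0 0;0 0.003 0 0;0 0.003 0 0'
python3 -m crank '0 0.002 0 0;0 0.001 0 0;0 0.001 0 0;0 0 0 0;0 0 0 0'
python3 look.py w7
```

```text
t: 15.4
tool_pos: [0.5226, -0.1465, 0.0484]
tool_rot: [2.201, 2.239, -0.001]
contact_force: [1.8, -5.3, -2.7]
opening: -0.0001
grip_force: 2.7
t: 15.82
tool_pos: [0.5224, -0.138, 0.0483]
tool_rot: [2.201, 2.239, -0.001]
contact_force: [0.6, -5.9, -2.5]
opening: -0.0004
grip_force: 2.7
t: 16.23
tool_pos: [0.5224, -0.1359, 0.0484]
tool_rot: [2.201, 2.239, -0.001]
contact_force: [2.1, -4.7, -2.3]
opening: 0.0002
grip_force: 2.4
16.2833 [ 0.52239712 -0.13589728  0.04834721]
tcp cal -11.394256560641448 0.2818886917554911
rail 6188 X [-27.5 100.6] Y [-19.6  20.2] ((31.62616729736328, 0.2599315643310547), (40.9036979675293, 138.73878479003906), 89.99202728271484)
block 3103 X [65.3 82.7] Y [-12.7  12.4] ((74.17341613769531, -0.12311267852783203), (17.793251037597656, 25.709999084472656), 0.05936332792043686)
stub 1479 X [10.  77.3] Y [-7.8  7.7] ((43.99363327026367, -0.01026296615600586), (67.98542785644531, 15.970352172851562), 0.009926727041602135)
jawtop 2100 X [-3.9 76.9] Y [-12.3  13.2] ((36.684600830078125, 0.5872621536254883), (82.31453704833984, 29.53354835510254), 0.6467646360397339)
lugtop 2204 X [-4.3 10.4] Y [-14.1  14.6] ((3.0993099212646484, 0.3238811492919922), (15.383487701416016, 29.884607315063477), 0.07073409855365753)
anvil 1382 X [86.9 97.8] Y [-8.1  8.3] ((90.47681427001953, 0.07100391387939453), (17.8032283782959, 15.021925926208496), 89.84466552734375)
```

```bash

python3 -m crank '0 0.001 0 0;0 0.001 0 0;0 0.001 0 0;0 0.001 0 0;0 0 0 0' | sed -n '1,2p;4p'
python3 -m crank '0 0.001 0 0;0 0 0 0;0 0.001 0 0;0 0 0 0;0 0 0 0'| sed -n '1,2p;4p'
python3 -m crank '0 0.0005 0 0;0 0 0 0;0 0 0 0;0 0 0 0;0 0 0 0'| sed -n '1,2p;4p'
```

```text
t: 16.7
tool_pos: [0.5224, -0.1339, 0.0483]
contact_force: [1.4, -4.7, -1.8]
t: 17.12
tool_pos: [0.5224, -0.1329, 0.0484]
contact_force: [1.3, -5.2, -2.5]
t: 17.53
tool_pos: [0.5224, -0.1327, 0.0484]
contact_force: [0.4, -4.8, -2.3]
```

```bash

python3 -m crank '0 0.0005 0 0;0 0 0 0;0 0.0005 0 0;0 0 0 0;0 0 0 0' | sed -n '1,2p;4p'
python3 -m crank '0 0.0005 0 0;0 0 0 0;0 0.0005 0 0;0 0 0 0;0 0 0 0'| sed -n '1,2p;4p'
```

```text
t: 17.95
tool_pos: [0.5224, -0.1322, 0.0484]
contact_force: [0.8, -5.8, -1.8]
t: 18.37
tool_pos: [0.5223, -0.1317, 0.0483]
contact_force: [1.6, -5.7, -2.7]
```

```bash

python3 -m crank '0 0.0005 0 0;0 0 0 0;0 0 0 0;0 0 0 0;0 0 0 0' | sed -n '2p;4p'
python3 -m crank '0 0.0005 0 0;0 0 0 0;0 0 0 0;0 0 0 0;0 0 0 0'| sed -n '2p;4p'
```

```text
tool_pos: [0.5223, -0.1316, 0.0484]
contact_force: [1.5, -5.4, -2.4]
tool_pos: [0.5223, -0.1316, 0.0484]
contact_force: [1.6, -6.8, -2.4]
```

```bash

python3 -m crank '0 0.0005 0 0;0 0 0 0;0 0 0 0;0 0 0 0;0 0 0 0' | sed -n '2p;4p'
python3 -m crank '0 0.0005 0 0;0 0 0 0;0 0 0 0;0 0 0 0;0 0 0 0'| sed -n '2p;4p'
```

```text
tool_pos: [0.5223, -0.1315, 0.0484]
contact_force: [1.3, -6.7, -3.8]
tool_pos: [0.5223, -0.1314, 0.0484]
contact_force: [-0.3, -7.3, -3.2]
```

```bash

python3 -m crank '0 0.0005 0 0;0 0 0 0;0 0 0 0;0 0 0 0;0 0 0 0' | sed -n '2p;4p'
python3 -m crank '0 0.0005 0 0;0 0 0 0;0 0 0 0;0 0 0 0;0 0 0 0'| sed -n '2p;4p'
```

```text
tool_pos: [0.5224, -0.1313, 0.0484]
contact_force: [1.0, -8.6, -3.8]
tool_pos: [0.5223, -0.1312, 0.0484]
contact_force: [1.5, -8.6, -3.8]
```

Pressing at about 3.5 N beyond friction. I'll back off and look.

```bash

python3 -m crank '0 -0.002 0 0;0 -0.006 0 0;0 -0.02 0 0;0 -0.04 0 0;0 -0.03 0 0' 
python3 -m crank '0 0 0.04 0;0 0 0.06 0;0 0 0.06 0;0 0 0.04 0;0 0 0 0'
python3 -m crank '0 0 0 0;0 0 0 0;0 0 0 0;0 0 0 0;0 0 0 0'
python3 look.py w8
python3 -c "
from h import *
snap('scene','sc8');z=load('top0')
P=pts(load('sc8'))
for n,x,y in [('rod',.551,.203),('tube',.406,.22)]:
  for t in ('sc0','sc8'):
    P=pts(load(t));k=(np.hypot(P[...,0]-x,P[...,1]-y)<.03)&(P[...,2]>.015)&(P[...,2]<.05);print(n,t,P[k].mean(0).round(4))"
```

```text
t: 21.28
tool_pos: [0.5221, -0.1792, 0.0484]
tool_rot: [-2.201, -2.241, -0.0]
contact_force: [0.2, 0.4, -0.1]
opening: 0.0
grip_force: 0.0
t: 21.7
tool_pos: [0.5252, -0.1805, 0.1545]
tool_rot: [2.196, 2.233, 0.005]
contact_force: [0.4, -0.2, 0.8]
opening: 0.0003
grip_force: 0.0
t: 22.12
tool_pos: [0.5213, -0.178, 0.1467]
tool_rot: [-2.2, -2.239, 0.001]
contact_force: [0.4, 0.2, -0.3]
opening: 0.0003
grip_force: 0.0
22.1667 [ 0.52154189 -0.17812238  0.14704906]
tcp cal -53.60071893612234 1.8002539774591084
rail 5890 X [-106.5   80.3] Y [-19.6  20. ] ((-13.807693481445312, 0.225311279296875), (192.26412963867188, 40.8552360534668), 0.003922394476830959)
block 516 X [69.5 77.2] Y [-12.5  12.5] ((73.46037292480469, -0.0700216293334961), (8.421422004699707, 25.352811813354492), 1.4063594341278076)
stub 438 X [58.5 75.3] Y [-7.7  7.5] ((67.0592041015625, 0.02617502212524414), (17.55803108215332, 15.413522720336914), 1.09263277053833)
jawtop 590 X [58.5 75.1] Y [-8.3  8.7] ((44.79170608520508, 1.9167613983154297), (18.076614379882812, 61.63823699951172), 85.4172134399414)
lugtop 802 X [ 5.  14.5] Y [-14.1  14.9] ((9.770045280456543, 0.09743404388427734), (29.764766693115234, 9.593340873718262), 89.97679901123047)
rod sc0 [0.548  0.2044 0.0279]
rod sc8 [0.5479 0.2044 0.0278]
tube sc0 [0.4042 0.2212 0.0218]
tube sc8 [0.4043 0.221  0.0212]
```

View pics/w8.png

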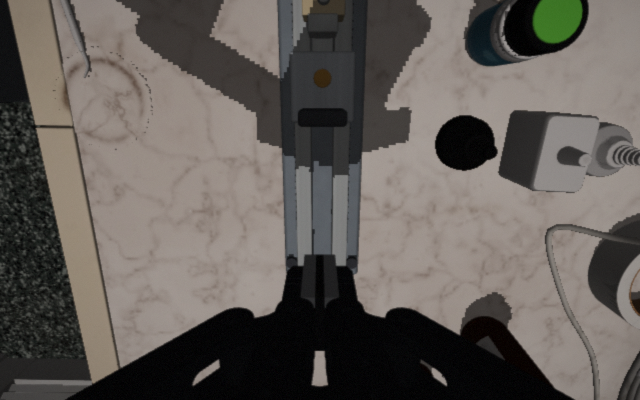

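The jaw at (322,25) sits against the block at (323,5), the lug is free, and rod and tube are unmoved. I'll hand it in.

```bash
python3 -c "
from station import ctrl
print(ctrl.finish_job())"
```

```text
the job is handed in; nothing more can be done
None
```

The job is handed in after about 22 s on the robot's clock: the block stands square and centred on the rails, pressed against the anvil at an estimated 3–4 N (push force on the lug less sliding friction), with the arm clear and the rod and tube unmoved.

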